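# Put the bobbin away and shut the parts case

## Robot

A 6-joint arm with a two-finger parallel gripper is mounted at the origin on a cart in front of the work surface, level with it; the furniture and walls round the work are solid. World frame = base frame: x ahead of the robot, y to its left, z up, the work surface at z = 0. Lengths are in m, angles in rad, forces in N, time in s.
With the tool pointing down it reaches from about 0.3 to 0.75 m from the base axis. Payload 8.5 kg.
Tool frame: the origin (TCP) lies at the very end of the fingers, on their centre line; the grasp point (between the pads) lies 19 mm behind it (robot.hold_point_z is the z of the grasp point in the tool frame, in m); z points along the fingers, y is the line along which they close (so a half turn about z gives the same grasp; the last joint's range is limited). The gripper opens to 85 mm and grips with 20 to 120 N. Pads are 22 mm wide; open, the fingers measure 114 mm over their backs; the gripper's body (76 mm by 85 mm) begins 54 mm behind the grasp point. The pads swing forward as they close: fully open they stand 13 mm farther back than shut.
Start: joints at [-1.361, 0.381, 1.297, -0, 1.464, -0.215], TCP at [0.227, -0.501, 0.231] pointing down, gripper open.
Joint ranges: [-3.11, 3.11], [-0.89, 2.33], [0.22, 2.48], [-1.42, 4.56], [0.17, 2.85], [-2.88, 2.88]. Speed limits (rad/s): [2.39, 2.39, 3.14, 3.14, 3.14, 3.14].

## Interface

Orientations are given as a 3x3 rotation matrix whose columns are the frame's x, y, z axes.
In Python, from bench import robot, effector, telemetry, cams, order gives the robot as it stands. Calls block until the motion is done:
- robot.move_pose(position, orientation): joint-space move of the TCP to a pose.
- robot.move_straight(position, frame=None, speed=0.15): straight line of the TCP; frame=None keeps the orientation; speed is the mean speed in m/s.
- robot.movej(angles): joint-space move.
- effector.gripper_to(opening): opening from 0.0 (shut) to 1.0 (fully open); the grip force is fixed at half the most; returns when the fingers have stopped.
- robot.pause(seconds).
- robot.ik(position, orientation): joint angles nearest the present ones, or None.
- telemetry.state(): the state.
- cams.grab_frame(name): name is "scene" or "top" or "wrist"; returns the picture (384x512x3 uint8, red, green, blue); there is no depth.
- cams.camera_params(name): a dict with "mtx" (3x3 intrinsics, pixels), "camera_from_world" (4x4, takes a point from world to camera coordinates); the wrist camera has in their place "tool_from_camera" (4x4, takes a point from camera to tool coordinates, whose origin is the TCP and whose axes are the flange's). Camera axes: x right, y up, looking along -z (the intrinsics and any distortion apply to the point x, -y, -z); pixel columns grow to the right and rows downward; lengths in m; the calibration is good to about 2 mm. The wrist camera is an equidistant fisheye: a pixel r from the principal point sees the ray r / f radians off the axis. A picture is of the moment at which its call begins: read the wrist's pose just before it. camera_params takes no time and is no camera call.
A pose or a line that the arm cannot do raises robot.Unreachable and nothing moves.
- order.sign_off(): hands the job in; it is judged then, once.
The state is a dict: "time": time; "joint_positions": joint angles; "qvel": joint speeds; "effort": joint torques, N m; "tcp_pos": TCP position; "eef_rot": TCP orientation; "contact_force": force on the tool from outside, world axes, zero at the start; "moment": the same for the moment, N m; "grip_width": opening from 0.0 (shut) to 1.0 (fully open); "gripper_force": force on a finger pad.
Only numpy, scipy, OpenCV 4.12 (cv2) and the standard library are available. Lean on these libraries where they do the work, as an engineer would, in place of code of your own. Each camera call takes 0.05 s, during which the arm holds its last target. There are 200 camera calls.

## Task

Put the wire bobbin that stands on the bench to the right of the vice into the open parts case. Then tip the case's lid from behind past upright, take your hand away and let it swing down by its own weight; it stops a few millimetres proud on its spring catch. Press its front down until the catch clicks and the lid is fully home, and keep pressing there for half a second with about 12 N to bed the seal; never put more than 20 N on the lid.

Things in the scene. Friction and masses are not known exactly. Their poses are not given: they have to be found in the camera images.
- bobbin_center (a point): centre, half-way up, of the loose wire bobbin: an upright spool 22 mm high with cream flanges 26 mm across (round, grip it across them at half height) and copper wire between them, a thin wire end sticking out, standing on end on the bench near its right edge, beyond (right of) the vice. 12 to 20 g
- case: the open grey sheet-metal parts case, fixed to the bench: a tray 110 mm deep (its x), 150 mm wide (its y), 50 mm high, walls and floor 3 mm. Origin at the centre of its underside; x points to its hinge side, -x to its front (catch) side, z up. Two wound chokes already lie in its two hinge-side corners; the middle and the front half are empty
- lid (a joint): angle of the case's lid: 0 fully home, about 0.06 resting on the spring catch, 1.57 upright, at most 2.0; it starts leaning back open at 1.72 to 1.9 and may sink back to 2.0. The stiff hinge holds it until it leans 0.2 to 0.5 rad past upright (1.1 to 1.35); then it falls slowly (1 to 4 s). The catch gives way at roughly 6 to 10 N pressed near the front edge; then the lid meets a firm stop
- lid_hinge (a point): middle of the lid's hinge line, on the lid's underside, 55 mm to the hinge side of the case's middle, 52 mm above the bench; its -x runs along the lid to the front edge, its z out of the outer face. The lid is a grey plate 113 mm long from hinge to front edge, 154 mm wide, 4 mm thick, 0.3 kg, with a lip 9 mm long and 40 mm wide in the middle of the front edge
- lid_press (a point): point on the lid's outer face, in the middle of its width, 95 mm from the hinge line and 18 mm short of the front edge: a good place to press
- pliers: blue-handled needle-nose pliers lying on the bench, a bystander; origin under the middle
- cutters: small side cutters lying on the bench behind the vice, a bystander; origin under the middle
Things that resemble listed ones, but are neither listed nor needed, are in the scene too. Leave any brown or purple look-alike of the part that bears bobbin_center alone.

How it is judged:
By the outcome, as a careful person would: the job done as asked, in the order asked, and still so for the second after the job is handed in, with the robot touching nothing.
It also fails if it takes over 64 s, if anything falls off the work surface, if the arm or the gripper's body presses on something with over 40 N, if the wrist force passes 120 N, or if a joint passes its speed limit or range.

## Working session

There is one attempt and no reset: what is moved stays moved. The work goes in short steps, each a Python script; the robot and the scene stay as the last script left them, time stands still between calls to the robot, and variables do not carry over. Pictures are saved under pics/ and viewed, at most 10 in all, crops included, and the job is handed in when it is done.

```bash
mkdir -p pics; ls
python3 - <<'E'
from bench import robot, effector, telemetry, cams, order
import cv2, numpy as np
np.set_printoptions(precision=4,suppress=True)
for n in ("scene","top","wrist"):
    im=cams.grab_frame(n); cv2.imwrite(f"pics/{n}0.png",im[:,:,::-1]); p=cams.camera_params(n)
    print(n,p)
s=telemetry.state(); print(s["time"],s["eef_rot"],s["tcp_pos"],s["contact_force"],robot.hold_point_z)
a=cv2.imread("pics/top0.png"); cv2.imwrite("pics/top0b.png",cv2.resize(a,(800,600),interpolation=cv2.INTER_CUBIC))
E
```

```text
pics
scene {'mtx': array([[408.2074,   0.    , 259.9752],
       [  0.    , 408.2074, 188.9091],
       [  0.    ,   0.    ,   1.    ]]), 'camera_from_world': array([[ 0.6205, -0.7842, -0.0084, -0.1833],
       [ 0.3926,  0.3013,  0.869 , -0.3443],
       [-0.6789, -0.5425,  0.4948, -0.5143],
       [ 0.    ,  0.    ,  0.    ,  1.    ]])}
top {'mtx': array([[437.0193,   0.    , 257.2022],
       [  0.    , 437.0193, 193.6344],
       [  0.    ,   0.    ,   1.    ]]), 'camera_from_world': array([[ 0.0002, -1.    , -0.0064,  0.208 ],
       [ 0.9847, -0.0009,  0.1744, -0.557 ],
       [-0.1744, -0.0064,  0.9847, -0.9864],
       [ 0.    ,  0.    ,  0.    ,  1.    ]])}
wrist {'mtx': array([[297.3186,   0.    , 258.3458],
       [  0.    , 297.3186, 190.2475],
       [  0.    ,   0.    ,   1.    ]]), 'tool_from_camera': array([[ 0.0006,  0.9462,  0.3236,  0.0829],
       [ 1.    , -0.0005, -0.0006, -0.0003],
       [-0.0005,  0.3236, -0.9462, -0.1426],
       [ 0.    ,  0.    ,  0.    ,  1.    ]])}
0.15 [[ 0.9111  0.4121 -0.0003]
 [ 0.4121 -0.9111  0.0011]
 [ 0.0002 -0.0011 -1.    ]] [ 0.2266 -0.5009  0.2309] [0.3634 0.3975 0.0041] -0.0187
```

View pics/top0b.png

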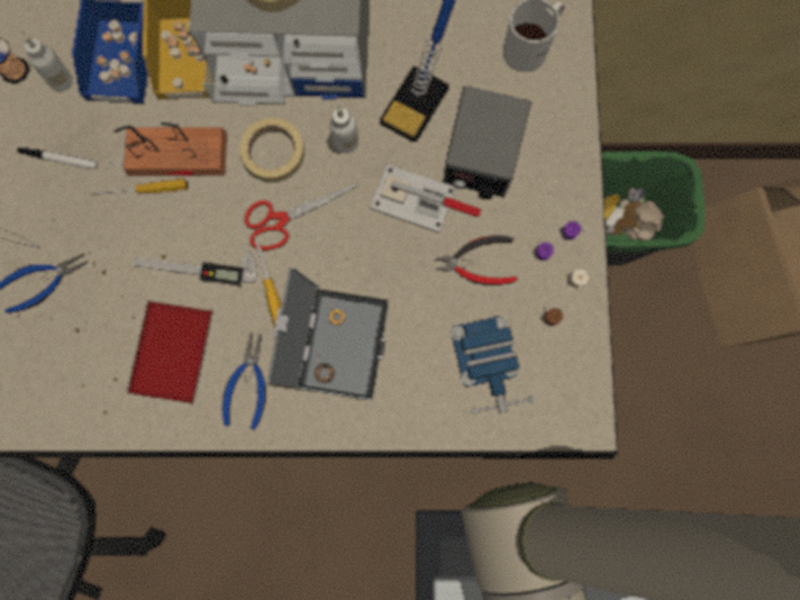

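View pics/scene0.png

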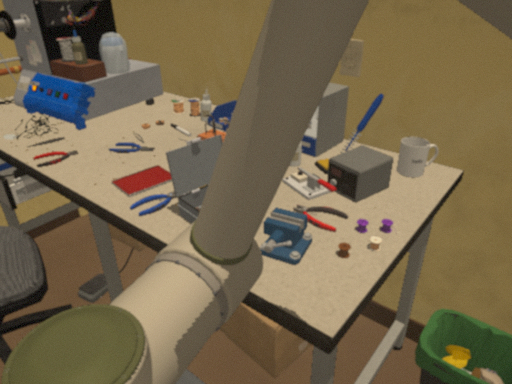

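The top view (800 px scale) shows four spools: cream (579,277), brown (553,316), and purple (545,250) and (571,229). The cream one fits: it has cream flanges and stands near the right edge, right of the vice. The case is at about (340,345), with its hinge side to the left. I'll confirm both in one enlarged crop.

```bash
cat > h.py <<'E'
from bench import robot, effector, telemetry, cams, order
import cv2, numpy as np
np.set_printoptions(precision=4,suppress=True)
def ray(n,u,v,z):
    "world point at height z seen at pixel u,v of fixed camera n"
    p=cams.camera_params(n); M=p["mtx"]; T=p["camera_from_world"]
    d=np.array([(u-M[0,2])/M[0,0],-(v-M[1,2])/M[1,1],-1]); R=T[:3,:3]
    o=-R.T@T[:3,3]; w=R.T@d
    return o+w*(z-o[2])/w[2]
def proj(n,P):
    p=cams.camera_params(n); M=p["mtx"]; T=p["camera_from_world"]
    c=np.atleast_2d(P)@T[:3,:3].T+T[:3,3]
    return np.c_[M[0,0]*c[:,0]/-c[:,2]+M[0,2], M[1,1]*-c[:,1]/-c[:,2]+M[1,2]]
E
python3 - <<'E'
from h import *
a=cv2.imread("pics/top0.png")
l=cv2.resize(a[165:265,165:255],None,fx=5.5,fy=5.5,interpolation=cv2.INTER_CUBIC)
r=cv2.resize(a[140:215,338:388],None,fx=6,fy=6,interpolation=cv2.INTER_CUBIC)
o=np.zeros((550,800,3),np.uint8); o[:,:495]=l; o[:450,498:798]=r
cv2.imwrite("pics/crop.png",o)
print(ray("top",579*.64,277*.64,.022))
for u,v in [(387,298),(372,397)]: print(ray("top",u*.64,v*.64,.05))
E
```

```text
[ 0.6024 -0.0694  0.022 ]
[0.5641 0.2304 0.05  ]
[0.415 0.252 0.05 ]
```

View pics/crop.png

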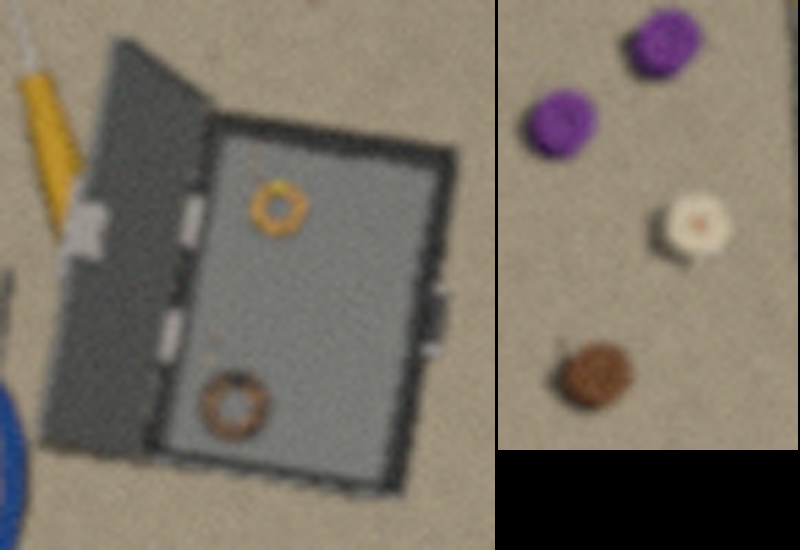

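The crop confirms the target: the cream-flanged spool at (698,225), with purple and brown look-alikes around it. The case rim's outer corners are at (457,150), (403,490), (212,113) and (150,447), and the lid tips are at (120,38) and (42,445). Next I'll fit the case pose and lid angle.

```bash
cat >> h.py <<'E'
def casept(q,p):
    "case-frame points to world; q=(x,y,yaw)"
    p=np.atleast_2d(p); c,s=np.cos(q[2]),np.sin(q[2])
    return np.c_[q[0]+c*p[:,0]-s*p[:,1], q[1]+s*p[:,0]+c*p[:,1], p[:,2]]
def lidpt(th,r,y,h=0):
    "point on lid: r along from hinge, h out of outer face"
    return [.055-r*np.cos(th)+h*np.sin(th), y, .052+r*np.sin(th)+h*np.cos(th)]
E
python3 - <<'E'
from h import *
from scipy.optimize import least_squares
px=np.array([(457,150),(403,490),(212,113),(150,447),(120,38),(42,445)])/5.5+165
def pts(q):
    P=[(-.055,-.075,.05),(-.055,.075,.05),(.055,-.075,.05),(.055,.075,.05),lidpt(q[3],.113,-.077),lidpt(q[3],.113,.077)]
    return casept(q,P)
f=lambda q:(proj("top",pts(q))-px).ravel()
r=least_squares(f,[.49,.29,1.7,1.8],loss="soft_l1")
if r.cost>200: print("check")
print(r.x,r.cost,f(r.x).reshape(-1,2))
print("bobbin",ray("top",338+200/6,140+225/6,.022))
# look with wrist above bobbin & case
s=telemetry.state()
down=np.array([[0,1,0],[1,0,0],[0,0,-1.]]) 
for yaw in np.arange(0,3.2,.4):
    c,si=np.cos(yaw),np.sin(yaw); R=np.array([[c,si,0],[si,-c,0],[0,0,-1]])
    print(yaw,robot.ik([.6,-.07,.15],R),robot.ik([.49,.29,.2],R))
E
```

```text
[0.4956 0.2938 1.4163 1.7612] 2.8949528351937133 [[ 0.6264 -0.3704]
 [ 0.2384  0.8732]
 [-0.4614 -0.5967]
 [-0.5143  1.3352]
 [-0.2683  0.3264]
 [ 0.3765 -1.8223]]
bobbin [ 0.6018 -0.0712  0.022 ]
0.0 [-0.3119  0.5401  1.2702 -0.      1.3313  1.2589] [ 0.3265  0.4382  1.2968 -0.      1.4066  1.8973]
0.4 [-0.3119  0.5401  1.2702 -0.      1.3313  0.8589] [ 0.3265  0.4382  1.2968 -0.      1.4066  1.4973]
0.8 [-0.3119  0.5401  1.2702 -0.      1.3313  0.4589] [ 0.3265  0.4382  1.2968 -0.      1.4066  1.0973]
1.2000000000000002 [-0.3119  0.5401  1.2702 -0.      1.3313  0.0589] [ 0.3265  0.4382  1.2968 -0.      1.4066  0.6973]
1.6 [-0.3119  0.5401  1.2702 -0.      1.3313 -0.3411] [ 0.3265  0.4382  1.2968 -0.      1.4066  0.2973]
2.0 [-0.3119  0.5401  1.2702 -0.      1.3313 -0.7411] [ 0.3265  0.4382  1.2968 -0.      1.4066 -0.1027]
2.4000000000000004 [-0.3119  0.5401  1.2702 -0.      1.3313 -1.1411] [ 0.3265  0.4382  1.2968 -0.      1.4066 -0.5027]
2.8000000000000003 [-0.3119  0.5401  1.2702 -0.      1.3313 -1.5411] [ 0.3265  0.4382  1.2968 -0.      1.4066 -0.9027]
```

```bash
cat >> h.py <<'E'
Q=np.array([.4956,.2938,1.4163])
def Rd(yaw):
    c,s=np.cos(yaw),np.sin(yaw); return np.array([[c,s,0],[s,-c,0],[0,0,-1.]])
def wrist_pt(u,v,z,pos,rot):
    p=cams.camera_params("wrist"); M=p["mtx"]; T=p["tool_from_camera"]
    x,y=u-M[0,2],v-M[1,2]; r=np.hypot(x,y); t=r/M[0,0]
    d=np.array([np.sin(t)*x/r,-np.sin(t)*y/r,-np.cos(t)])
    o=pos+rot@T[:3,3]; w=rot@T[:3,:3]@d
    return o+w*(z-o[2])/w[2]
E
python3 - <<'E'
from h import *
j=robot.ik([.6018,-.0712,.13],Rd(np.pi)); j=np.array(j)
print(j)
if j[5]>0: j[5]-=np.pi
if j[5]<-2.8: j[5]+=np.pi
t=telemetry.state()["time"]; robot.movej(j); effector.gripper_to(.55)
s=telemetry.state(); print(t,s["time"],s["joint_positions"],s["tcp_pos"],s["eef_rot"])
np.savez("w1.npz",p=s["tcp_pos"],r=s["eef_rot"])
im=cams.grab_frame("wrist"); cv2.imwrite("pics/w1.png",im[:,:,::-1])
E
```

```text
[-0.3129  0.5625  1.2915 -0.      1.2876 -1.8837]
0.15 2.7 [-0.313   0.5625  1.2915  0.      1.2876 -1.8837] [ 0.6018 -0.0713  0.13  ] [[-1.      0.0002 -0.    ]
 [ 0.0002  1.      0.    ]
 [ 0.      0.     -1.    ]]
```

View pics/w1.png

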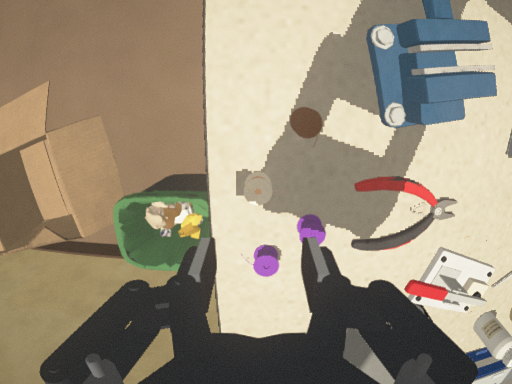

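The wrist view shows the cream bobbin at (258,187), with brown at (306,122) and purple at (311,229) and (266,261). I'll enlarge it to find the wire end and refine the centre.

Run:
```python
from h import *
a=cv2.imread("pics/w1.png")[155:220,220:300]
a=cv2.convertScaleAbs(a,alpha=1.5)
cv2.imwrite("pics/w1c.png",cv2.resize(a,None,fx=8,fy=8,interpolation=cv2.INTER_CUBIC))
d=np.load("w1.npz")
for u,v in [(258,187),(258,186),(258,190)]: print(wrist_pt(u,v,.022,d["p"],d["r"]))
for u,v in [(311,229),(306,122)]: print(wrist_pt(u,v,.022,d["p"],d["r"]))
```

```text
[ 0.6005 -0.0715  0.022 ]
[ 0.5996 -0.0715  0.022 ]
[ 0.6033 -0.0715  0.022 ]
[ 0.6424 -0.0213  0.022 ]
[ 0.5425 -0.0309  0.022 ]
```

View pics/w1c.png

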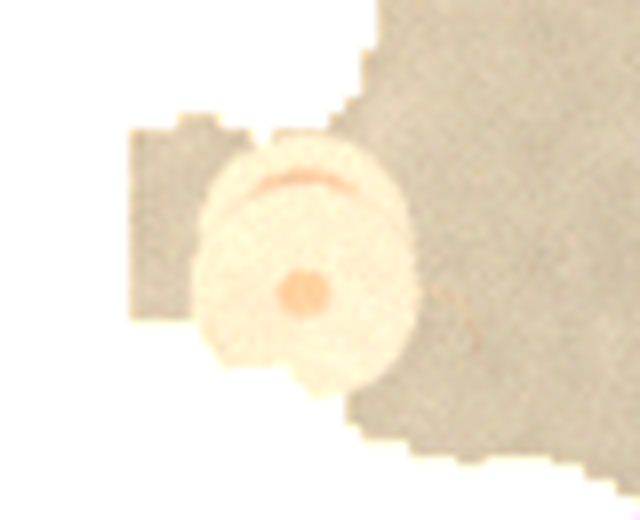

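The bore centre is at (258,191.6). The thin wire leaves on the +y side at crop (420,290) and curls towards +x. I'll close roughly along x, which clears the wire and the neighbouring spools.

Run:
```python
from h import *
B=np.array([.6033,-.0715]); R=Rd(1.396)
robot.move_pose([*B,.08],R)
robot.move_straight([*B,.002],speed=.1)
s=telemetry.state(); print("pre",s["time"],s["contact_force"],s["tcp_pos"])
effector.gripper_to(0)
s=telemetry.state(); print("grip",s["time"],s["grip_width"],s["gripper_force"],s["contact_force"])
robot.move_straight([*B,.2],speed=.25)
s=telemetry.state(); print("up",s["time"],s["grip_width"],s["gripper_force"],s["tcp_pos"])
np.savez("w2.npz",p=s["tcp_pos"],r=s["eef_rot"])
im=cams.grab_frame("wrist"); cv2.imwrite("pics/w2.png",im[:,:,::-1])
```

```text
pre 5.225 [-0.1477  0.1205 -0.0724] [ 0.6037 -0.0716  0.0026]
grip 5.5583 0.2806610967164538 59.162055217930174 [-0.5744  0.179   6.0886]
up 6.5 0.2767692282374954 58.79508620476372 [ 0.6027 -0.0713  0.1985]
```

View pics/w2.png

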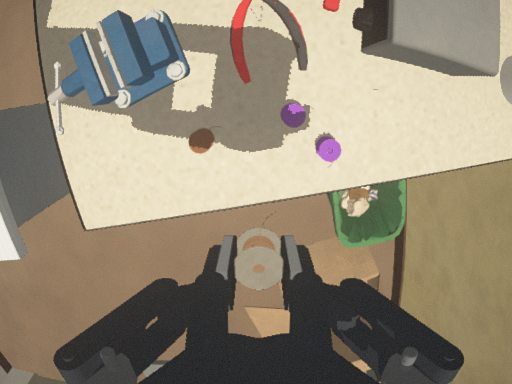

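The bobbin is held upright at (258,260), with the wire end free on the far side. Next I'll place it in the middle of the case, opening along the case's x.

Run:
```python
from h import *
R=Rd(Q[2]+np.pi/2)
P=casept(Q,[-.010,0,.2])[0]
robot.move_pose(P,R)
s=telemetry.state(); print(s["time"],s["tcp_pos"],s["joint_positions"],s["grip_width"])
robot.move_straight([P[0],P[1],.04],speed=.15)
f0=telemetry.state()["contact_force"]
robot.move_straight([P[0],P[1],.0075],speed=.05)
s=telemetry.state(); print(s["time"],f0,s["contact_force"],s["tcp_pos"])
for z in np.arange(.0068,.004,-.0007):
    if telemetry.state()["contact_force"][2]-f0[2]>1.5: break
    robot.move_straight([P[0],P[1],z],speed=.02)
s=telemetry.state(); print(s["time"],s["contact_force"],s["tcp_pos"])
effector.gripper_to(.40)
s=telemetry.state(); print(s["time"],s["grip_width"],s["contact_force"])
robot.move_straight([P[0],P[1],.23],speed=.2)
s=telemetry.state(); print(s["time"],s["tcp_pos"],s["contact_force"])
np.savez("w3.npz",p=s["tcp_pos"],r=s["eef_rot"])
im=cams.grab_frame("wrist"); cv2.imwrite("pics/w3.png",im[:,:,::-1])
```

```text
7.9417 [0.4945 0.2832 0.1997] [ 0.3126  0.4395  1.2955 -0.0003  1.407  -1.1018] 0.2810374704914856
9.9583 [0.4783 0.8419 0.1027] [ 0.3792  0.5987 -0.1599] [0.4942 0.284  0.0076]
10.7083 [-0.6003 -1.0681  5.6186] [0.4941 0.2839 0.0059]
10.975 0.40221108112994364 [0.1938 4.1672 3.618 ]
12.25 [0.4937 0.2837 0.2289] [-0.6362 -0.3136 -0.4661]
```

View pics/w3.png

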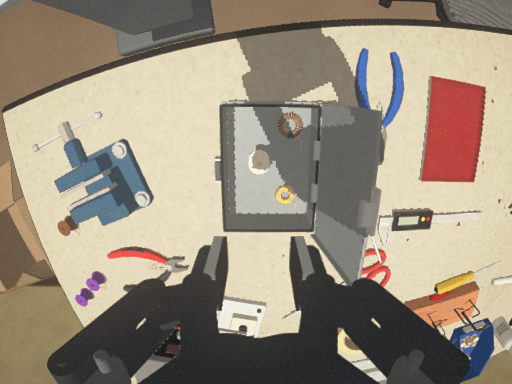

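The bobbin stands upright on the case floor at (259,160), clear of both chokes (290,124) and (285,195). The lid is still leaning back, with its tips at (382,108) and (360,284). I'll refit the case and lid with this view, then tip the lid.

Run:
```python
from h import *
from scipy.optimize import least_squares
px=np.array([(457,150),(403,490),(212,113),(150,447),(120,38),(42,445)])/5.5+165
pw=np.array([(223,231),(221,103),(316,231),(322,104),(360,284),(382,108)],float)
d=np.load("w3.npz"); p=cams.camera_params("wrist"); M=p["mtx"]; T=p["tool_from_camera"]
def projw(P):
    c=((P-d["p"])@d["r"]-T[:3,3])@T[:3,:3]
    x,y,z=c[:,0],-c[:,1],-c[:,2]; h=np.hypot(x,y); k=M[0,0]*np.arctan2(h,z)/h
    return np.c_[k*x+M[0,2],k*y+M[1,2]]
def pts(q):
    P=[(-.055,-.075,.05),(-.055,.075,.05),(.055,-.075,.05),(.055,.075,.05),lidpt(q[3],.113,-.077),lidpt(q[3],.113,.077)]
    return casept(q,P)
fw=lambda q:(projw(pts(q))-pw).ravel()
f=lambda q:(proj("top",pts(q))-px).ravel()
for g in (fw,lambda q:np.r_[f(q),fw(q)]):
    r=least_squares(g,[.495,.29,1.42,1.8],loss="soft_l1"); print(r.x,r.cost); print(g(r.x).reshape(-1,2)[-6:])
R=Rd(Q[2])
for x in (.15,.027): print(robot.ik(casept(Q,[x,0,.125])[0],R))
```

```text
[0.4974 0.2975 1.4242 1.7693] 3.9707347283302674
[[ 2.319  -0.7012]
 [-0.9596  0.1257]
 [-0.2641 -1.5744]
 [-0.0139 -0.7635]
 [-0.076   0.9362]
 [ 0.1583  0.8107]]
[0.497  0.2965 1.4225 1.7747] 12.525045964125972
[[ 1.3832 -0.9569]
 [-1.7763 -0.1615]
 [-1.1563 -1.6713]
 [-0.7988 -0.9365]
 [-0.6307  0.7937]
 [-0.2293  0.6109]]
[ 0.5325  0.6927  1.0483 -0.      1.4006  0.687 ]
[ 0.371   0.5482  1.3356 -0.      1.2578  0.5255]
```

```bash
sed -i 's/^Q=.*/Q=np.array([.497,.2965,1.4225])/' h.py
python3 - <<'E'
from h import *
R=Rd(Q[2]); C=lambda x,z:casept(Q,[x,0,z])[0]
effector.gripper_to(0)
robot.move_pose(C(.15,.26),R)
robot.move_straight(C(.155,.125),speed=.15)
s=telemetry.state(); f0=s["contact_force"]; print(s["time"],s["tcp_pos"],f0)
ax=np.array([np.cos(Q[2]),np.sin(Q[2]),0])
for x in np.r_[np.arange(.14,.03,-.02),.03,.022]:
    robot.move_straight(C(x,.125),speed=.07)
    f=telemetry.state()["contact_force"]-f0; print(round(x,3),f@ax,end="; ")
    if abs(f@ax)>8: print("stop"); break
im=cams.grab_frame("scene"); cv2.imwrite("pics/s1.png",im[:,:,::-1])
robot.move_straight(C(.12,.125),speed=.2)
robot.move_straight(C(.12,.24),speed=.2)
im=cams.grab_frame("scene"); cv2.imwrite("pics/s2.png",im[:,:,::-1])
s=telemetry.state(); print(s["time"],s["tcp_pos"])
np.savez("w4.npz",p=s["tcp_pos"],r=s["eef_rot"])
im=cams.grab_frame("wrist"); cv2.imwrite("pics/w4.png",im[:,:,::-1])
E
```

```text
15.35 [0.5203 0.45   0.1262] [-0.5297  0.119   0.1414]
0.14 0.3083989329944716; 0.12 0.5587905929632339; 0.1 0.2660014055163675; 0.08 -0.7185753411424394; 0.06 0.795027586305967; 0.04 -0.5327785980227883; 0.03 0.252434307895415; 0.022 0.38231573465311686; 19.9083 [0.5144 0.4145 0.2382]
```

View pics/w4.png

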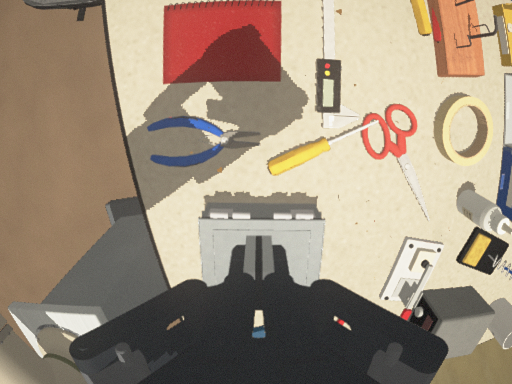

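The wrist view shows the lid's outer face over the case at (262,245), with the hinges at (230,215) and (292,215), so the lid has come down. After a pause to let it settle, I'll press under force feedback.

Run:
```python
from h import *
R=Rd(Q[2]); C=lambda z:casept(Q,[-.040,0,z])[0]
robot.move_pose(C(.16),R)
robot.pause(1.0)
robot.move_straight(C(.072),speed=.1)
robot.pause(.2)
def rd(n=4):
    v=[]
    for _ in range(n): robot.pause(.01); v.append(telemetry.state())
    return np.mean([s["contact_force"][2] for s in v]),v[-1]["tcp_pos"][2],v[-1]["time"]
b=rd(10)[0]; print("base",b)
z=.070; log=[]; hold=0; t0=None; jump=False
while z>.045:
    robot.move_straight(C(z),speed=.02)
    f,za,t=rd(3); f-=b; log.append((t,z,za,f))
    if f>17: z+=.0005; print("high",f); continue
    home=za<.0585
    if home and 10<f<14.5:
        if t0 is None: t0=t
        if t-t0>.8: break
        if f<11.3: z-=.00005
        elif f>12.7: z+=.00005
    elif f<7 : z-=.0003
    elif f<12: z-=.00015
    elif home: z+=.0001
    else: z-=.00015
    if len(log)>250: break
L=np.array(log); print(L[::max(1,len(L)//70)]); print("max",L[:,3].max(),"held",t0,L[-1,0])
robot.move_straight(C(.10),speed=.1)
robot.move_straight(C(.20),speed=.2)
s=telemetry.state(); print(s["time"],s["tcp_pos"])
im=cams.grab_frame("wrist"); cv2.imwrite("pics/w5.png",im[:,:,::-1])
```

```text
base 0.11122748544517629
[[23.3     0.07    0.0699  0.1334]
 [23.575   0.0697  0.0697  0.5733]
 [23.85    0.0694  0.0694 -0.0338]
 [24.125   0.0691  0.0691  0.1863]
 [24.4     0.0688  0.0688 -0.0796]
 [24.675   0.0685  0.0685 -0.1669]
 [24.95    0.0682  0.0682 -0.1323]
 [25.225   0.0679  0.0679 -0.0274]
 [25.5     0.0676  0.0676 -0.5703]
 [25.775   0.0673  0.0673 -0.361 ]
 [26.05    0.067   0.067   0.2197]
 [26.325   0.0667  0.0667 -0.0115]
 [26.6     0.0664  0.0664  0.312 ]
 [26.875   0.0661  0.0661 -0.201 ]
 [27.15    0.0658  0.0658 -0.4493]
 [27.425   0.0655  0.0655 -0.2302]
 [27.7     0.0652  0.0652  0.3497]
 [27.975   0.0649  0.0649 -0.1545]
 [28.25    0.0646  0.0646  0.1439]
 [28.525   0.0643  0.0643 -0.3111]
 [28.8     0.064   0.064  -0.3061]
 [29.075   0.0637  0.0637 -0.2728]
 [29.35    0.0634  0.0634 -0.5438]
 [29.625   0.0631  0.0631 -0.2158]
 [29.9     0.0628  0.0628  0.1416]
 [30.175   0.0625  0.0625  0.0605]
 [30.45    0.0622  0.0623  0.7997]
 [30.725   0.0619  0.0621  3.3697]
 [31.      0.0616  0.062   5.7203]
 [31.275   0.0613  0.0617  6.7944]
 [31.55    0.061   0.0616
[... 326 characters left out ...]
[34.3     0.0591  0.0591  5.0916]
 [34.575   0.0588  0.0587  3.9563]
 [34.85    0.0585  0.0584  2.7924]
 [35.125   0.0582  0.0581  2.1378]
 [35.4     0.0579  0.0577  0.8638]
 [35.675   0.0576  0.0574  0.4869]
 [35.95    0.0573  0.0571  0.6597]
 [36.225   0.057   0.0569 -0.2082]
 [36.5     0.0567  0.0566 -0.1436]
 [36.775   0.0564  0.0563  0.0102]
 [37.05    0.0561  0.0561  0.4897]
 [37.325   0.0558  0.056   4.5737]
 [37.6     0.0555  0.056   7.4977]
 [37.875   0.0553  0.0559  8.7925]
 [38.15    0.0552  0.0559 10.1487]
 [38.425   0.0551  0.0559 10.0127]
 [38.7     0.0551  0.0559 10.4184]
 [38.975   0.055   0.0559 11.1891]]
max 13.568128427695093 held 38.15 38.975
40.225 [0.4905 0.2568 0.1985]
```

The catch clicked at about 13.6 N, somewhat inboard of the front edge, and the lid is home at 55.9 mm. The hold averaged only about 10.5 N, so I'll press again nearer 12 N while there is time.

Run:
```python
from h import *
C=lambda z:casept(Q,[-.040,0,z])[0]
robot.move_straight(C(.075),speed=.15)
robot.move_straight(C(.060),speed=.05); robot.pause(.1)
def rd(n=3):
    v=[]
    for _ in range(n): robot.pause(.01); v.append(telemetry.state())
    return np.mean([s["contact_force"][2] for s in v]),v[-1]["tcp_pos"][2],v[-1]["time"]
b=rd(10)[0]
robot.move_straight(C(.0566),speed=.02)
z=.0560; log=[]; t0=None
while True:
    robot.move_straight(C(z),speed=.02)
    f,za,t=rd(); f-=b; log.append((t,z,za,f))
    if f>16: z+=.0003; continue
    if f>11 and t0 is None: t0=t
    if t0 and t-t0>.9: break
    z-=np.clip((12-f)*.00009,-.0002,.0003)
    if len(log)>40: break
print(b,np.array(log))
robot.move_straight(C(.10),speed=.1)
robot.move_straight(C(.22),speed=.25)
s=telemetry.state(); print(s["time"],s["tcp_pos"])
robot.move_pose(casept(Q,[-.16,0,.22])[0],Rd(Q[2]))
im=cams.grab_frame("wrist"); cv2.imwrite("pics/w6.png",im[:,:,::-1])
im2=cams.grab_frame("scene"); cv2.imwrite("pics/s6.png",im2[:,:,::-1])
print(telemetry.state()["time"])
```

```text
0.1460578230172232 [[42.4833  0.056   0.056   0.1556]
 [42.7583  0.0557  0.056   4.1198]
 [43.0333  0.0554  0.056   7.5466]
 [43.3083  0.0551  0.0559  9.9176]
 [43.5833  0.0549  0.0559 12.1078]
 [43.8583  0.0549  0.0559 11.0199]
 [44.1333  0.0548  0.0559 12.3379]
 [44.4083  0.0549  0.0559 12.111 ]
 [44.6833  0.0549  0.0559 11.8327]]
45.9167 [0.4906 0.2568 0.2185]
46.5667
```

View pics/w6.png

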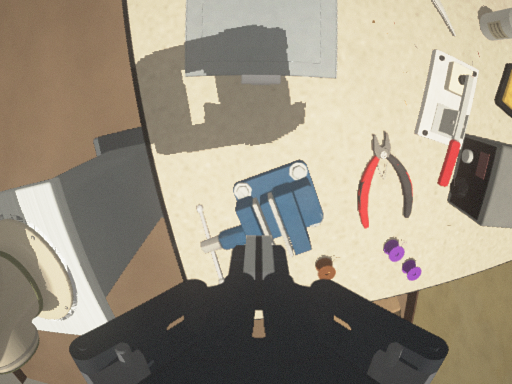

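The lid lies flat and closed at (262,40), with its lip at (262,78). The look-alikes, vice and cutters haven't moved, and the robot is clear at z = 0.22. Handing in.

```bash
python3 -c "
from h import *
print(order.sign_off(), telemetry.state()['time'])"
```

```text
the job is handed in; nothing more can be done
the job is handed in; nothing more can be done
```

The job is handed in at about 47 s: the bobbin is upright in the case, and the lid swung down after the push, clicked home and was held at about 12 N for about 1 s, with a highest force reading of 13.6 N on it.

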